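Push the block home in a freshly glued guide lane

TASK

Push the small wooden block that lies on the plywood board down the narrow lane between the two guide rails, until its front end stands against the end stop. The rails have only just been glued on, so nothing may touch either of them, neither the block nor your fingers. Only push the block, gently, with the fingers: do not grip, lift or tip it or ram it into the stop, and leave the other things where they are.

Things in the scene. Friction and masses are not known exactly. Their poses are not given: they have to be found in the camera images.
- block_mid (a point): centre of the loose wooden block that is to be pushed: 43 mm wide (x), 120 mm long (y), 26 mm high (z), about 0.1 kg, finger-jointed ends. -y points along the way it shall go: the front end is 60 mm from this point along -y, the back end, which is the face to push, 60 mm along +y.
- block: the same block; origin on its underside, same axes, 1.5 mm to +x and 1 mm to -y of the point below block_mid. It starts flat on the open half of the board, its front 12 to 40 mm short of the lane's mouth, up to 6 mm off the centre line and turned up to 0.13 rad. It slides with plain friction on the board and stops when no longer pushed.
- lane: the fixed plywood board, 96 mm (x) x 306 mm (y) x 12 mm thick; origin at the centre of its underside, on the work surface. The lane runs along its -y axis, over the end towards the big grey machine; the other end (+y) is open. x points away from the robot, z up.
- lane_mouth (a point): middle of the lane's mouth, on the board's top; axes as the board's. The lane is 68 mm wide between the rails and 125 mm long from here to the stop, along -y.
- stop_face (a point): middle of the lane's closed end, on the board's top, in the plane of the face that the block's front comes to stand against; axes as the board's. With the block home, block_mid is 60 mm from this plane, on its +y side.
- near_rail: fixed dark wooden guide rail on the robot's side of the lane, 12 mm wide, 125 mm long, only 9 mm high above the board's top, so fingers that push the upper half of the block pass above it; origin at the centre of its underside, long axis y
- far_rail: the same rail on the far side of the lane
- end_stop: fixed wooden end stop across the closed end of the lane: two blocks 36 mm wide, 18 mm thick, 22 mm high, 20 mm apart, with a screw in each; origin at the centre of the underside
- short_block: loose wooden block with finger-jointed ends, wider than the one to push, 60 x 133 x 26 mm, on the work surface on the robot's side of the board: to be left alone; origin at the centre of its underside
- wedge: loose hardwood wedge, 30 x 100 x 20 mm, on the work surface on the robot's side of the board: to be left alone; origin at the centre of its underside
- bolt_bin: small open blue bin of bolts, 84 x 106 x 42 mm, on the work surface by the machine: to be left alone; origin under its middle

How it is judged:
By the outcome, as a careful person would: the job done as asked, in the order asked, and still so for the second after the job is handed in, with the robot touching nothing.
It also fails if it takes over 58 s, if anything falls off the work surface, if the arm or the gripper's body presses on something with over 40 N, if the wrist force passes 120 N, or if a joint passes its speed limit or range.

ROBOT

A 7-joint arm with a two-finger parallel gripper is mounted at the origin on the work surface; the furniture and walls round the work are solid. World frame = base frame: x ahead of the robot, y to its left, z up, the work surface at z = 0. Lengths are in m, angles in degrees, forces in N, time in s.
With the tool pointing down it reaches from about 0.425 to 0.875 m from the base axis. Payload 4.7 kg.
Tool frame: the origin (TCP) lies midway between the tips of the shut fingers; the grasp point (between the pads) lies 19 mm behind it; z points along the fingers, y is the direction in which the jaws open and shut (so a half turn about z gives the same grasp; the last joint's range is limited). The gripper opens to 87 mm and grips with 3 to 60 N. Pads are 19 mm wide; open, the fingers measure 117 mm over their backs; the gripper's body (75 mm by 190 mm) begins 51 mm behind the grasp point.
Start: joints at [74.261, 18.392, -4.016, 83.108, 1.295, 78.541, -3.26], TCP at [0.185, -0.623, 0.223] pointing down, gripper open.
Joint ranges: [-163.93, 163.93], [-17.29, 119.83], [-79.2, 71.16], [3.27, 140.29], [-89.18, 269.18], [5.43, 117.66], [-154.24, 154.24]. Speed limits (degrees/s): [147.25, 147.25, 180, 180, 180, 180, 180].

INTERFACE

Orientations are given as [roll, pitch, yaw] about the fixed x, y, z axes, in that order (R = Rz(yaw) Ry(pitch) Rx(roll)).
In Python, from cell import env gives the robot as it stands.
- The arm moves only by the tool apply_moves, never from a script. Its argument "targets" is a list of rows, each a list of 2 entries, a list of its own where there are three numbers: the shift along the world's x, y, z in mm, then the turn, a rotation vector about the world's x, y, z in rad. A call has 1 to 8 rows; each row is the pose to reach, as a shift and turn from the pose commanded when the call began; what a row does not reach only later rows make up. A row lasts 1/10 s, in which the tool goes at most 50 mm and 8.59 degrees, less where a joint would pass 70% of its speed; a pose out of reach is approached as far as the arm can. A call with a gripper value outside its range is refused whole. "hand" is the finger opening in mm, from 0 to 87, set as the call begins (left out, the last holds). The fingers move at their own pace and stop on an object; "squeeze" is the grip in N (left out, the last holds). Time passes only in rows, so rows that repeat a pose let the fingers close. It gives the time, the measured TCP pose, the force and the opening at its end, in the units of the state.
- env.get_obs(): the state, without advancing time (a new reading comes with each control period).
- env.read_camera(name): name is "scene" or "top"; returns a dict with "image" (480x640x3 uint8, red, green, blue), "camera_matrix" (3x3 intrinsics, pixels), "camera_from_world" (4x4, takes a point from world to camera coordinates). Camera axes: x right, y down, z forward; pixel columns grow to the right and rows downward; lengths in m; the calibration is good to about 2 mm. A picture is of the moment at which its call begins. There is no depth.
- env.sign_off(): hands the job in, once; it reports no verdict.
Trained networks look in a picture, given as the dict that the camera call returned (one of the last four; its "shot" number tells which), for a name from the list of things; names that differ only in an ending like _2 or _b are one class to them, and where a whole thing is asked for, a point or a joint stands for the part that bears it (a point fixed in the world has none). Each returns a list of dicts, best first, with "conf" (0 to 1); they miss things now and then, are a little off and sometimes report something else, mostly with a low value. They report only what shows in the picture. A call takes as long as a camera call.
- env.regions_of(picture, target): "region" (480x640 bool, what is visible of it) and "rect" ([left, top, right, bottom] in pixels, round what is visible of it).
The state is a dict: "time_s": time; "qpos": joint angles; "joint_velocities": joint speeds; "effort": joint torques, N m; "tool_pos": TCP position; "tool_rot": TCP orientation; "force": force on the tool from outside, world axes, zero at the start; "wrist_torque": the same for the moment, N m; "grip_width": finger opening in m.
Only numpy, scipy, OpenCV 4.12 (cv2) and the standard library are available. Lean on these libraries where they do the work, as an engineer would, in place of code of your own. Each camera call takes 0.05 s, during which the arm holds its last target. There are 200 camera calls.

## Working session

There is one attempt and no reset: what is moved stays moved. The work goes in short steps, Python scripts to look and compute and a tool call to move; the robot and the scene stay as the last step left them, time stands still between calls to the robot, and variables do not carry over. Pictures are saved under pics/ and viewed, about 8 in all and at most 12, crops included, and the job is handed in when it is done.

Besides the shell and the picture viewer there is one more tool, called after "Call:" as name([rows], argument=value, ...), one row to a line, values as JSON. apply_moves: Moves the arm, as the interface text tells. Its arguments: {"type":"object","properties":{"targets":{"type":"array","items":{"type":"array"}},"hand":{"type":"number"},"squeeze":{"type":"number"}},"required":["targets"]}

```bash
mkdir -p pics; cat > h.py <<'E'
import numpy as np, cv2
from cell import env
def ray(p,uv,z):
    K=p["camera_matrix"];T=p["camera_from_world"]
    K=np.array(K);T=np.array(T);R=T[:3,:3];c=-R.T@T[:3,3]
    uv=np.atleast_2d(uv).astype(float)
    d=(R.T@np.linalg.inv(K)@np.c_[uv,np.ones(len(uv))].T).T
    return c+d*((z-c[2])/d[:,2])[:,None]
def proj(p,X):
    K=np.array(p["camera_matrix"]);T=np.array(p["camera_from_world"])
    X=np.atleast_2d(X);q=(K@(T[:3,:3]@X.T+T[:3,3:])).T
    return q[:,:2]/q[:,2:]
def save(p,n): cv2.imwrite("pics/"+n,p["image"][:,:,::-1])
E
python3 - <<'E'
from h import *
o=env.get_obs();print({k:np.round(o[k],3) for k in("time_s","tool_pos","tool_rot","force","grip_width")})
for n in("top","scene"):
    p=env.read_camera(n);save(p,n+"1.png")
    T=np.array(p["camera_from_world"]);print(n,-T[:3,:3].T@T[:3,3])
    for t in("block","lane","near_rail","far_rail","end_stop","short_block"):
        for r in env.regions_of(p,t)[:2]:
            print(t,round(r["conf"],2),np.round(r["rect"]),r["region"].sum())
E
```

```text
{'time_s': np.float64(0.0), 'tool_pos': array([ 0.185, -0.623,  0.221]), 'tool_rot': array([-1.7989e+02,  4.0000e-03,  1.6551e+01]), 'force': array([ 0.551,  0.425, -0.3  ]), 'grip_width': np.float64(0.087)}
top [0.3941181  0.09725426 0.89800992]
block 0.66 [214. 153. 296. 189.] 2486
block 0.39 [338. 283. 410. 338.] 2622
lane 0.85 [199. 137. 395. 210.] 9702
near_rail 0.78 [303. 188. 380. 203.] 704
far_rail 0.92 [299. 138. 382. 153.] 814
end_stop 0.57 [377. 138. 394. 196.] 620
short_block 0.67 [208. 295. 296. 345.] 3348
scene [0.15120241 0.62883267 0.61046097]
block 0.93 [209. 240. 275. 295.] 1790
lane 0.75 [193. 195. 332. 316.] 4253
near_rail 0.9 [288. 217. 326. 255.] 324
far_rail 0.74 [252. 204. 294. 239.] 396
end_stop 0.9 [289. 193. 331. 218.] 458
short_block 0.56 [309. 292. 391. 365.] 3051
```

View pics/top1.png

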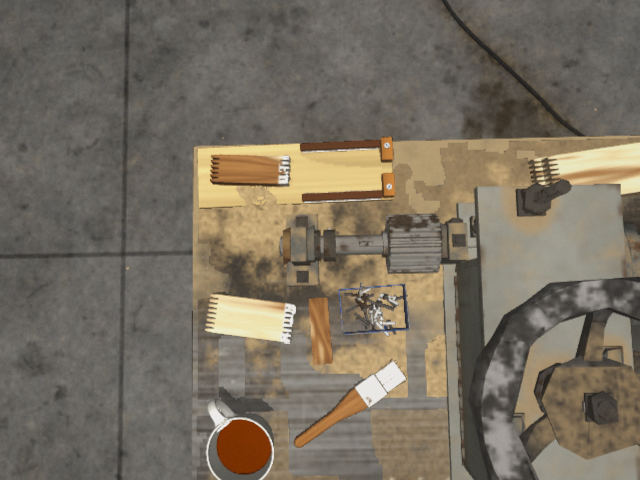

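View pics/scene1.png

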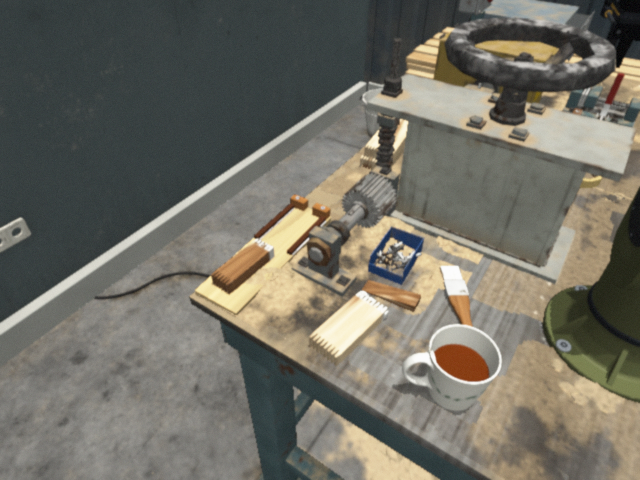

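The top view shows the brown block at about (214–290, 154–188) with its white-toothed front facing right. The lane is at x 300–382 between the dark rails, with the orange stop blocks at about (388, 150) and (388, 185). A fixed gear shaft stands just on the near side of the board. Next I'll fit the poses.

```bash
cat >> h.py <<'E'
from scipy.optimize import minimize
def box(pose,sz,z0):
    x,y,a=pose;c,s=np.cos(a),np.sin(a)
    L=np.array([[i*sz[0]/2,j*sz[1]/2] for i,j in((-1,-1),(1,-1),(1,1),(-1,1))])
    L=L@np.array([[c,s],[-s,c]])+[x,y]
    return np.r_[np.c_[L,np.full(4,z0)],np.c_[L,np.full(4,z0+sz[2])]]
def hullmask(P,S=4):
    m=np.zeros((480*S,640*S),np.uint8)
    cv2.fillConvexPoly(m,cv2.convexHull(np.round((P+.5)*S*16-8).astype(np.int32)),1,shift=4);return m>0
def fit(p,reg,sz,z0,x0):
    m=cv2.morphologyEx(reg.astype(np.uint8),cv2.MORPH_OPEN,np.ones((3,3)))
    pts=cv2.findNonZero(m);h=cv2.convexHull(pts)
    H=np.zeros((480,640),np.uint8);cv2.fillConvexPoly(H,h,1)
    R=np.kron(H,np.ones((4,4)))>0
    def f(v):
        q=hullmask(proj(p,box((v[0]/100,v[1]/100,v[2]/10),sz,z0)));return 1-(q&R).sum()/(q|R).sum()
    v0=np.array([x0[0]*100,x0[1]*100,x0[2]*10])
    r=minimize(f,v0,method="Nelder-Mead",options=dict(initial_simplex=[v0,v0+[1,0,0],v0+[0,1,0],v0+[0,0,.5]],maxfev=150))
    return r.x/[100,100,10],1-r.fun
def draw(p,im,P,S,col):
    q=proj(p,P);  
    for i,j in [(0,1),(1,2),(2,3),(3,0),(4,5),(5,6),(6,7),(7,4)]:
        cv2.line(im,*[tuple(int(t) for t in (q[k]+.5-[S[0],S[1]])*S[2]) for k in(i,j)],col,1)
E
cat > look.py <<'E'
from h import *
import sys
p=env.read_camera("top");name=sys.argv[1]
rl=max(env.regions_of(p,"lane"),key=lambda r:r["conf"])
b=[r for r in env.regions_of(p,"block") if r["rect"][3]<215]
c=ray(p,[297,172],.012)[0]
L,i1=fit(p,rl["region"],(.096,.306,.012),0,(c[0],c[1],0))
print("lane",L.round(4),i1)
im=cv2.resize(p["image"][120:225,190:400][:,:,::-1],None,fx=3.8,fy=3.8,interpolation=cv2.INTER_CUBIC)
S=(190,120,3.8);draw(p,im,box(L,(.096,.306,.012),0),S,(255,0,0))
for t in("near_rail","far_rail","end_stop"):
    for r in env.regions_of(p,t)[:1]:
        ys,xs=np.nonzero(r["region"]);print(t,ray(p,[[xs.min(),ys.mean()],[xs.max(),ys.mean()],[xs.mean(),ys.mean()]],.021 if t!="end_stop" else .034).round(4).tolist())
if b:
    r=b[0];c=ray(p,[[(r["rect"][0]+r["rect"][2])/2,(r["rect"][1]+r["rect"][3])/2]],.03)[0]
    B,i2=fit(p,r["region"],(.043,.120,.026),.012,(c[0],c[1],L[2]));print("block",r["conf"],B.round(4),i2)
    draw(p,im,box(B,(.043,.12,.026),.012),S,(0,255,0))
    d=B[:2]-L[:2];a=L[2];print("rel",np.array([d@[np.cos(a),np.sin(a)],d@[-np.sin(a),np.cos(a)],B[2]-a]).round(4))
cv2.imwrite("pics/"+name,im)
E
python3 look.py c1.png
```

```text
lane [0.5889 0.1552 0.0318] 0.9747432202013641
near_rail [[0.5498, 0.1447, 0.021], [0.5469, 0.0215, 0.021], [0.5483, 0.0813, 0.021]]
far_rail [[0.6292, 0.1466, 0.021], [0.626, 0.0238, 0.021], [0.6276, 0.0839, 0.021]]
end_stop [[0.5897, 0.0243, 0.034], [0.5891, 0.0016, 0.034], [0.5894, 0.0133, 0.034]]
block 0.62 [ 0.5911  0.2233 -0.0442] 0.9762110833601226
rel [ 0.0044  0.068  -0.076 ]
```

View pics/c1.png

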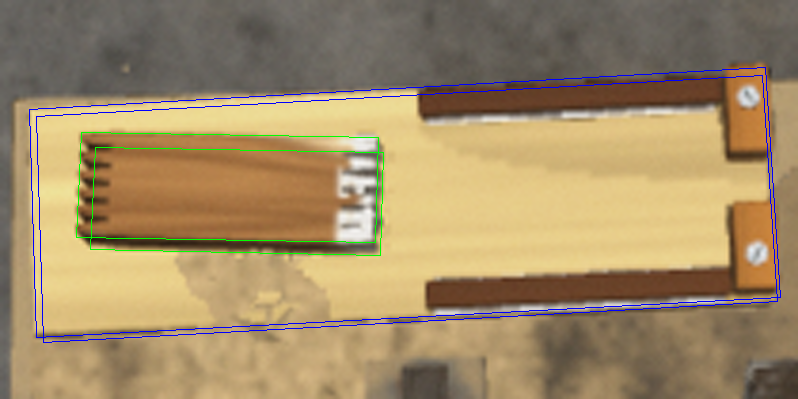

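```bash
python3 - <<'E'
from h import *
p=env.read_camera("top")
c=lambda l:np.array(l)/3.8+[190,120]-.5
g=lambda l,z:ray(p,c(l),z).round(4).tolist()
print("far inner top",g([(420,118),(722,104)],.021))
print("near inner top",g([(428,282),(730,268)],.021))
print("stop edge top",g([(727,158),(732,204)],.034))
print("board near top edge",g([(37,337),(420,316)],.012))
print("block top corners bl,br,fr,fl",g([(81,238),(81,138),(380,141),(376,243)],.038))
im=cv2.resize(p["image"][130:215,280:400][:,:,::-1],None,fx=6.6,fy=6.6,interpolation=cv2.INTER_CUBIC)
cv2.imwrite("pics/c2.png",im)
E
```

```text
far inner top [[0.622, 0.1467, 0.021], [0.6246, 0.0231, 0.021]]
near inner top [[0.5538, 0.1445, 0.021], [0.5566, 0.0219, 0.021]]
stop edge top [[0.599, 0.0228, 0.034], [0.5802, 0.0214, 0.034]]
board near top edge [[0.5363, 0.3064, 0.012], [0.5414, 0.1485, 0.012]]
block top corners bl,br,fr,fl [[0.5719, 0.2826, 0.038], [0.6128, 0.2826, 0.038], [0.6085, 0.1619, 0.038], [0.567, 0.1641, 0.038]]
```

View pics/c2.png

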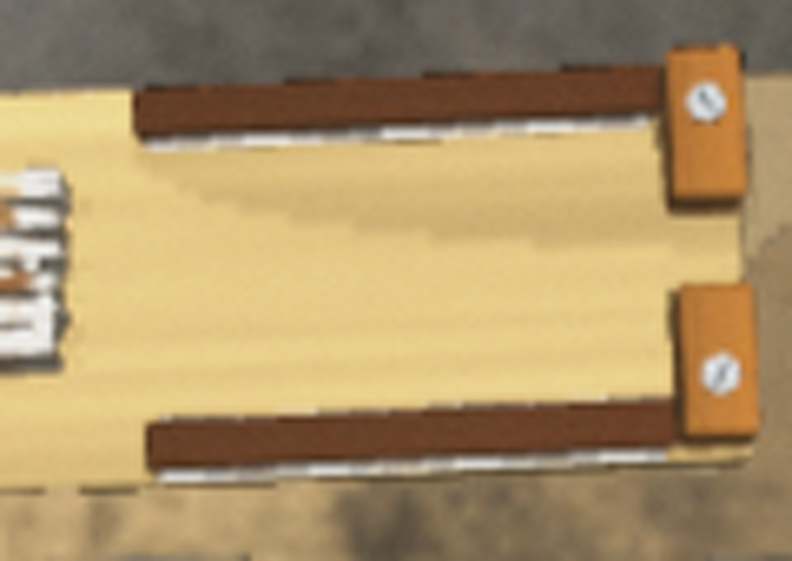

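The crop shows the lane clearly. The rail inner edges run from about (140,140) to (665,115) and from (148,420) to (680,400), and the stop faces are at about x=668–680. Next I need the heights of the gear bearing and the machine to plan a clear path.

```bash
python3 - <<'E'
from h import *
t=env.read_camera("top");s=env.read_camera("scene")
def P(p):return np.array(p["camera_matrix"])@np.array(p["camera_from_world"])[:3]
def tri(a,b):
    X=cv2.triangulatePoints(P(t),P(s),np.array(a,float).reshape(2,1),np.array(b,float).reshape(2,1)).ravel();X=X[:3]/X[3]
    print(a,X.round(3),"res",np.abs(proj(t,X)-a).max().round(1),np.abs(proj(s,X)-b).max().round(1))
tri((302,222),(318,238));tri((302,245),(328,228));tri((284,245),(319,250));tri((413,218),(368,178));tri((413,243),(378,185));tri((600,405),(510,95));tri((480,190),(385,107));tri((545,203),(393,45));tri((485,360),(450,45))
for z in(0,.1,.3):print(z,ray(t,[(300,215),(300,285),(445,285),(480,190),(620,280),(470,400)],z).round(3)[:,:2].tolist())
im=cv2.resize(s["image"][140:340,180:440][:,:,::-1],None,fx=3,fy=3,interpolation=cv2.INTER_CUBIC)
cv2.imwrite("pics/s2.png",im)
E
```

```text
(302, 222) [0.496 0.139 0.078] res 4.3 6.4
(302, 245) [0.464 0.14  0.115] res 1.0 1.5
(284, 245) [0.467 0.167 0.084] res 1.7 2.5
(413, 218) [ 0.49  -0.015  0.122] res 6.5 8.1
(413, 243) [ 0.46  -0.012  0.117] res 4.0 5.0
(600, 405) [ 0.284 -0.174  0.278] res 6.5 6.7
(480, 190) [ 0.503 -0.077  0.239] res 9.3 10.3
(545, 203) [ 0.485 -0.106  0.341] res 4.0 4.1
(485, 360) [ 0.348 -0.027  0.39 ] res 12.3 13.3
0 [[0.524, 0.15], [0.414, 0.151], [0.409, -0.073], [0.557, -0.134], [0.412, -0.341], [0.235, -0.104]]
0.1 [[0.509, 0.144], [0.412, 0.145], [0.408, -0.054], [0.539, -0.108], [0.41, -0.292], [0.253, -0.081]]
0.3 [[0.48, 0.132], [0.407, 0.133], [0.404, -0.016], [0.503, -0.057], [0.406, -0.195], [0.288, -0.037]]
```

View pics/s2.png

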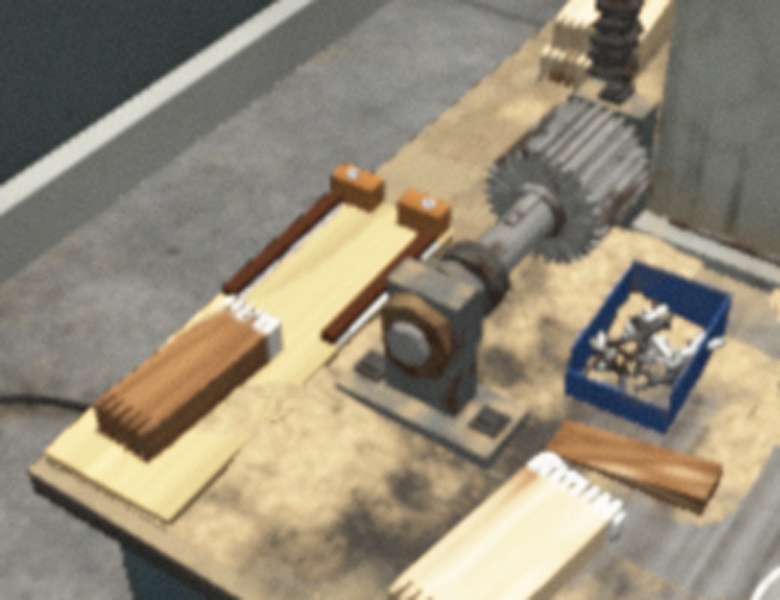

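The bearing housing reaches about z 0.11 at x 0.44–0.50, just beside the lane. I'll therefore keep the gripper's long side along the lane, fingers shut, and push with one finger's back. First I rise well above the machine and swing round.

Call:
apply_moves([
  [[0,0,50],[0,0,0]],
  [[0,0,100],[0,0,0]],
  [[0,0,150],[0,0,0]],
  [[0,0,200],[0,0,0]],
  [[0,0,240],[0,0,0]],
  [[0,0,260],[0,0,0]],
  [[0,0,260],[0,0,0]],
], hand=0)

```text
time_s: 1.85
tool_pos: [0.1854, -0.6238, 0.4866]
tool_rot: [179.6, -0.0, 16.5]
force: [-0.4, -0.8, 0.8]
grip_width: 0.0394
```

Call:
apply_moves([
  [[35,25,0],[0,0,0]],
  [[70,50,0],[0,0,0]],
  [[108,76,0],[0,0,-0.05]],
  [[146,103,0],[0,0,-0.1]],
  [[184,130,0],[0,0,-0.15]],
  [[222,157,0],[0,0,-0.2]],
  [[255,180,0],[0,0,-0.25]],
  [[275,193,0],[0,0,-0.33]],
])

```text
time_s: 2.65
tool_pos: [0.4631, -0.4267, 0.4809]
tool_rot: [-179.8, 0.0, -2.2]
force: [0.2, -0.2, -0.3]
grip_width: 0.0004
```

Call:
apply_moves([
  [[16,37,0],[0,0,0]],
  [[34,78,0],[0,0,0]],
  [[53,120,0],[0,0,0]],
  [[72,162,0],[0,0,0]],
  [[91,204,0],[0,0,0]],
  [[110,246,0],[0,0,0]],
  [[128,285,0],[0,0,0]],
  [[140,310,0],[0,0,0]],
])

```text
time_s: 3.45
tool_pos: [0.6007, -0.1159, 0.4811]
tool_rot: [-179.9, 0.1, -2.1]
force: [0.1, 0.6, -0.0]
grip_width: 0.0003
```

Call:
apply_moves([
  [[0,45,0],[0,0,0]],
  [[-1,95,0],[0,0,0]],
  [[-2,145,0],[0,0,0]],
  [[-3,195,0],[0,0,0]],
  [[-4,245,0],[0,0,0]],
  [[-5,295,0],[0,0,0]],
  [[-5,345,0],[0,0,0]],
  [[-5,395,0],[0,0,0]],
])

```text
time_s: 4.25
tool_pos: [0.5947, 0.2765, 0.4813]
tool_rot: [179.9, 0.1, -2.4]
force: [1.2, -0.9, 0.1]
grip_width: 0.0007
```

Call:
apply_moves([
  [[0,35,0],[0,0,0]],
  [[0,46,-20],[0,0,0]],
  [[0,46,-70],[0,0,0]],
  [[0,46,-120],[0,0,0]],
  [[0,46,-170],[0,0,0]],
  [[0,46,-220],[0,0,0]],
  [[0,46,-260],[0,0,0]],
  [[0,46,-280],[0,0,0]],
])

```text
time_s: 5.05
tool_pos: [0.5923, 0.3187, 0.196]
tool_rot: [179.7, 0.4, -2.3]
force: [0.2, 0.0, 0.4]
grip_width: 0.0005
```

```bash
python3 - <<'E'
from h import *
o=env.get_obs();print({k:np.round(o[k],4) for k in("time_s","qpos","tool_pos","tool_rot","force")})
E
python3 look.py c3.png
```

```text
{'time_s': np.float64(5.05), 'qpos': array([  -7.5281,   25.306 ,  -31.556 ,   80.2155,   13.1428,   78.655 ,
       -131.6571]), 'tool_pos': array([0.5923, 0.3187, 0.196 ]), 'tool_rot': array([179.717 ,   0.4212,  -2.3449]), 'force': array([0.1763, 0.0383, 0.3916])}
lane [0.59   0.1514 0.022 ] 0.8569265631387433
near_rail [[0.5499, 0.1447, 0.021], [0.547, 0.0215, 0.021], [0.5484, 0.0815, 0.021]]
far_rail [[0.6295, 0.1466, 0.021], [0.6264, 0.0238, 0.021], [0.6279, 0.0825, 0.021]]
end_stop [[0.5899, 0.0243, 0.034], [0.5893, 0.0016, 0.034], [0.5896, 0.0135, 0.034]]
block 0.93 [ 0.5912  0.2224 -0.0487] 0.912803889789303
rel [ 0.0027  0.0709 -0.0707]
```

Call:
apply_moves([
  [[2,4,-30],[0,0,0]],
  [[2,6,-70],[0,0,0]],
  [[2,6,-110],[0,0,0]],
  [[2,6,-140],[0,0,0]],
  [[2,6,-155],[0,0,0]],
  [[2,6,-163],[0,0,0]],
  [[2,6,-163],[0,0,0]],
  [[2,6,-163],[0,0,0]],
])

```text
time_s: 6.15
tool_pos: [0.5983, 0.3278, 0.0417]
tool_rot: [-179.9, -0.2, -2.4]
force: [-0.2, -0.7, -0.0]
grip_width: 0.0003
```

```bash
python3 - <<'E'
from h import *
o=env.get_obs();print({k:np.round(o[k],4) for k in("time_s","tool_pos","tool_rot","force")})
p=env.read_camera("top");s=env.read_camera("scene")
a=cv2.resize(p["image"][125:215,170:300][:,:,::-1],None,fx=4,fy=4,interpolation=cv2.INTER_CUBIC)
b=cv2.resize(s["image"][180:340,150:340][:,:,::-1],None,fx=360/160,fy=360/160)
cv2.imwrite("pics/c4.png",np.vstack([np.pad(a[:300],((0,0),(0,max(0,b.shape[1]-a.shape[1])),(0,0)))[:,:520],np.pad(b[:,:520],((0,0),(0,520-min(520,b.shape[1])),(0,0)))[60:]]))
E
```

```text
{'time_s': np.float64(6.15), 'tool_pos': array([0.5983, 0.3278, 0.0417]), 'tool_rot': array([-1.799056e+02, -1.561000e-01, -2.361100e+00]), 'force': array([-0.1926, -0.7021, -0.0306])}
```

View pics/c4.png

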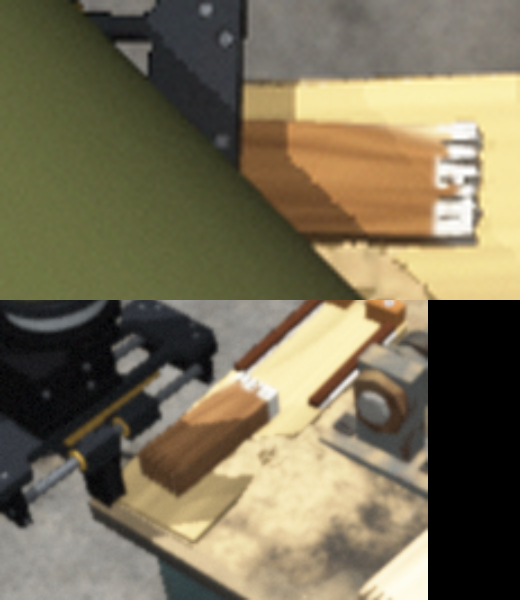

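The block is still in place, seen under the wrist at about (245–475, 120–240) in the upper view. The finger stands a small gap behind it at about (105, 470) in the lower view. Lowering and closing in.

Call:
apply_moves([
  [[-1,0,-5],[0,0,0]],
  [[-2,0,-10],[0,0,0]],
  [[-2,0,-13],[0,0,0]],
  [[-2,0,-13],[0,0,0]],
  [[-2.2,-5,-13],[0,0,0]],
  [[-2.5,-12,-13],[0,0,0]],
  [[-2.8,-18,-13],[0,0,0]],
  [[-3,-22,-13],[0,0,0]],
])

```text
time_s: 7.05
tool_pos: [0.5945, 0.3034, 0.0267]
tool_rot: [180.0, -0.0, -2.4]
force: [0.6, -0.3, -0.6]
grip_width: 0.0006
```

Call:
apply_moves([
  [[-0.1,-2,0],[0,0,0]],
  [[-0.2,-4,0],[0,0,0]],
  [[-0.3,-6,0],[0,0,0]],
  [[-0.4,-9,0],[0,0,0]],
  [[-0.5,-12,0],[0,0,0]],
  [[-0.6,-15,0],[0,0,0]],
  [[-0.75,-18,0],[0,0,0]],
  [[-0.85,-20,0],[0,0,0]],
])

```text
time_s: 7.85
tool_pos: [0.5933, 0.2845, 0.0266]
tool_rot: [180.0, -0.0, -2.4]
force: [-0.1, 0.1, -0.3]
grip_width: 0.0004
```

```bash
cat > look2.py <<'E'
from h import *
import sys
o=env.get_obs();print({k:np.round(o[k],4) for k in("time_s","tool_pos","tool_rot","force")})
p=env.read_camera("top");s=env.read_camera("scene")
bx0,by0=float(sys.argv[2]),float(sys.argv[3]);a0=float(sys.argv[4])
r=[q for q in env.regions_of(s,"block") if q["conf"]>.3][:1]
for q in r:
    print("scene fit",q["conf"],fit(s,q["region"],(.043,.12,.026),.012,(bx0,by0,a0)))
a=cv2.resize(p["image"][130:210,200:400][:,:,::-1],None,fx=3.9,fy=3.9,interpolation=cv2.INTER_CUBIC)
S=(200,130,3.9);draw(p,a,box((bx0,by0,a0),(.043,.12,.026),.012),S,(0,255,0))
b=cv2.resize(s["image"][185:310,190:345][:,:,::-1],None,fx=2.2,fy=2.2)
c=np.zeros((a.shape[0]+b.shape[0],780,3),np.uint8);c[:a.shape[0],:a.shape[1]]=a;c[a.shape[0]:,:b.shape[1]]=b
cv2.imwrite("pics/"+sys.argv[1],c)
E
python3 look2.py c5.png 0.590 0.207 -0.042
```

```text
{'time_s': np.float64(7.85), 'tool_pos': array([0.5933, 0.2845, 0.0266]), 'tool_rot': array([ 1.799967e+02, -3.100000e-03, -2.367700e+00]), 'force': array([-0.0703,  0.0861, -0.3111])}
scene fit 0.63 (array([0.58936976, 0.21225259, 0.01506344]), np.float64(0.8267564966313763))
```

View pics/c5.png

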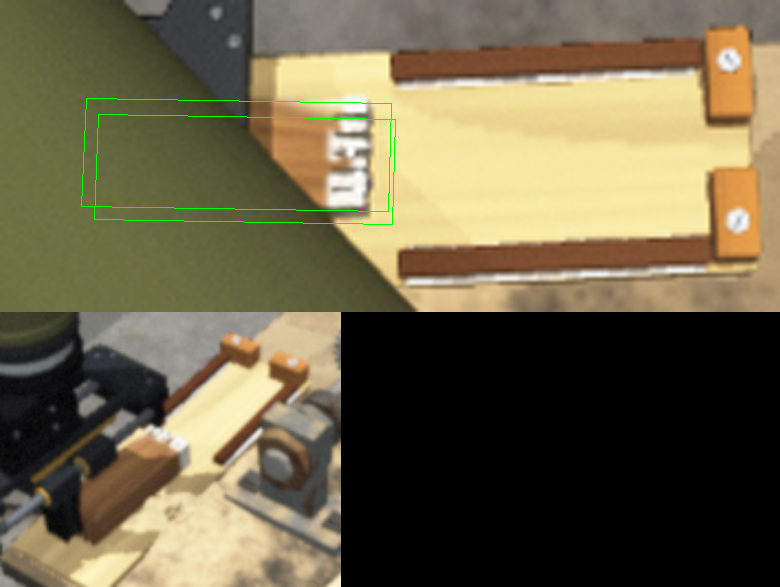

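The block now touches the finger and has started to slide. Its front corners are at (369, 97) and (367, 213), about 20 px short of my predicted outline, so the fingertip is about 7 mm thick, not 15. The rails are clear.

```bash
python3 - <<'E'
from h import *
p=env.read_camera("top")
c=lambda l,o,s:np.array(l)/s+o-.5
print(ray(p,c([(369,97),(367,211)],[200,130],3.9),.038).round(4).tolist())
i=p["image"]
g=i[:,:,2].astype(int)
# white front teeth extents
w=(i.min(2)>150)&(np.indices(g.shape)[1]>275)&(np.indices(g.shape)[1]<300)&(np.indices(g.shape)[0]<190)&(np.indices(g.shape)[0]>150)
ys,xs=np.nonzero(w);print(xs.min(),xs.max(),ys.min(),ys.max())
print(proj(p,[[.59,.2,.038],[.6,.2,.038],[.59,.19,.038]]).round(2).tolist())
E
```

```text
[[0.6118, 0.1548, 0.038], [0.5666, 0.1563, 0.038]]
276 299 151 189
[[264.74, 169.14], [264.68, 162.7], [271.29, 168.98]]
```

Call:
apply_moves([
  [[-0.1,-3,0],[0,0,0]],
  [[-0.25,-6,0],[0,0,0]],
  [[-0.35,-9,0],[0,0,0]],
  [[-0.5,-12,0],[0,0,0]],
  [[-0.6,-15,0],[0,0,0]],
  [[-0.75,-18,0],[0,0,0]],
  [[-0.9,-21,0],[0,0,0]],
  [[-1,-23,0],[0,0,0]],
])

```text
time_s: 8.85
tool_pos: [0.5923, 0.2615, 0.0266]
tool_rot: [180.0, -0.0, -2.4]
force: [-0.8, 0.7, 0.5]
grip_width: 0.0004
```

Call:
apply_moves([
  [[-0.1,-3,0],[0,0,0]],
  [[-0.25,-6,0],[0,0,0]],
  [[-0.35,-9,0],[0,0,0]],
  [[-0.5,-12,0],[0,0,0]],
  [[-0.6,-15,0],[0,0,0]],
  [[-0.75,-18,0],[0,0,0]],
  [[-0.85,-20,0],[0,0,0]],
  [[-0.9,-22,0],[0,0,0]],
])

```text
time_s: 9.65
tool_pos: [0.5913, 0.2396, 0.0266]
tool_rot: [180.0, 0.0, -2.4]
force: [0.1, 0.9, 0.2]
grip_width: 0.0005
```

```bash
python3 look2.py c6.png 0.5895 0.1705 -0.042
```

```text
{'time_s': np.float64(9.65), 'tool_pos': array([0.5913, 0.2396, 0.0266]), 'tool_rot': array([ 1.799957e+02,  2.600000e-03, -2.366200e+00]), 'force': array([0.0743, 0.9266, 0.2379])}
scene fit 0.69 (array([0.58700218, 0.16718604, 0.00786382]), np.float64(0.8305775500698649))
```

View pics/c6.png

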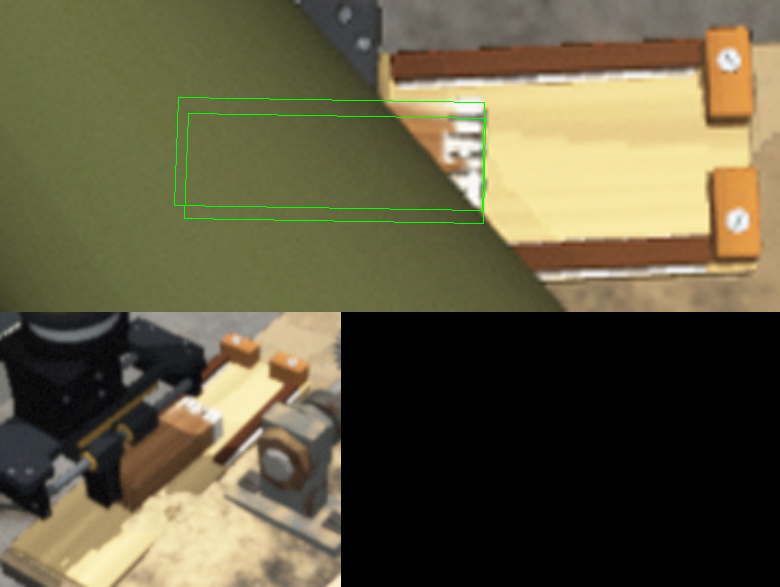

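The front is at about x=485, y 97–211 in the crop, centred on the lane and well clear of both rails. I'll push a bit more straight, then turn the tool gently so the block lines up with the lane.

Call:
apply_moves([
  [[-0.1,-3,0],[0,0,0]],
  [[-0.25,-6,0],[0,0,0]],
  [[-0.35,-9,0],[0,0,0]],
  [[-0.5,-12,0],[0,0,0]],
  [[-0.6,-15,0],[0,0,0]],
  [[-0.75,-18,0],[0,0,0]],
  [[-0.85,-20,0],[0,0,0]],
])

```text
time_s: 10.5
tool_pos: [0.5905, 0.2194, 0.0266]
tool_rot: [180.0, 0.0, -2.4]
force: [0.1, -0.1, -0.4]
grip_width: 0.0004
```

Call:
apply_moves([
  [[-0.4,-2.8,0],[0,0,0.004]],
  [[-0.8,-5.6,0],[0,0,0.009]],
  [[-1.15,-8.4,0],[0,0,0.013]],
  [[-1.5,-11.2,0],[0,0,0.017]],
  [[-1.85,-14,0],[0,0,0.021]],
  [[-2.2,-16.8,0],[0,0,0.026]],
  [[-2.55,-19.6,0],[0,0,0.03]],
  [[-2.9,-22.5,0],[0,0,0.034]],
])

```text
time_s: 11.3
tool_pos: [0.5876, 0.1971, 0.0266]
tool_rot: [180.0, -0.0, -0.4]
force: [0.6, 0.2, 0.1]
grip_width: 0.0006
```

```bash
python3 look2.py c7.png 0.5885 0.128 -0.008
```

```text
{'time_s': np.float64(11.3), 'tool_pos': array([0.5876, 0.1971, 0.0266]), 'tool_rot': array([ 1.79998e+02, -2.00000e-04, -3.91100e-01]), 'force': array([0.6363, 0.1871, 0.0832])}
scene fit 0.59 (array([0.58196348, 0.12405164, 0.12477695]), np.float64(0.8101691988950276))
```

View pics/c7.png

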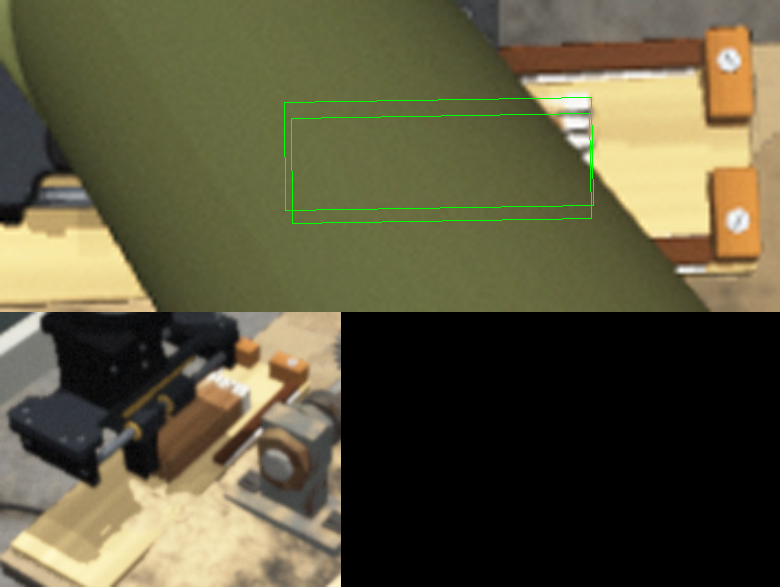

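The front's far corner is at (590, 94), within about 1.5 mm of prediction and still centred, with about 46 mm to go. I'll finish the turn, then push straight.

Call:
apply_moves([
  [[-0.2,-2.8,0],[0,0,0.004]],
  [[-0.4,-5.6,0],[0,0,0.009]],
  [[-0.6,-8.4,0],[0,0,0.013]],
  [[-0.75,-11.2,0],[0,0,0.017]],
  [[-0.9,-14,0],[0,0,0.021]],
  [[-1.05,-16.8,0],[0,0,0.026]],
  [[-1.1,-19.6,0],[0,0,0.03]],
  [[-1.2,-22.5,0],[0,0,0.034]],
])

```text
time_s: 12.25
tool_pos: [0.5864, 0.1746, 0.0266]
tool_rot: [-180.0, -0.0, 1.6]
force: [0.6, 0.7, -0.1]
grip_width: 0.0004
```

Call:
apply_moves([
  [[0,-2.5,0],[0,0,0]],
  [[0.1,-5,0],[0,0,0]],
  [[0.2,-7.5,0],[0,0,0]],
  [[0.25,-10,0],[0,0,0]],
  [[0.3,-12.5,0],[0,0,0]],
  [[0.35,-14.5,0],[0,0,0]],
  [[0.4,-16,0],[0,0,0]],
  [[0.45,-17,0],[0,0,0]],
])

```text
time_s: 13.05
tool_pos: [0.5869, 0.1577, 0.0266]
tool_rot: [180.0, 0.0, 1.5]
force: [-0.3, 0.5, -0.1]
grip_width: 0.0005
```

```bash
python3 look2.py c8.png 0.5888 0.0885 0.026
```

```text
{'time_s': np.float64(13.05), 'tool_pos': array([0.5869, 0.1577, 0.0266]), 'tool_rot': array([1.79994e+02, 2.90000e-03, 1.53020e+00]), 'force': array([-0.3239,  0.4775, -0.1127])}
scene fit 0.77 (array([0.5814052 , 0.08407732, 0.21028488]), np.float64(0.7621301209426837))
```

View pics/c8.png

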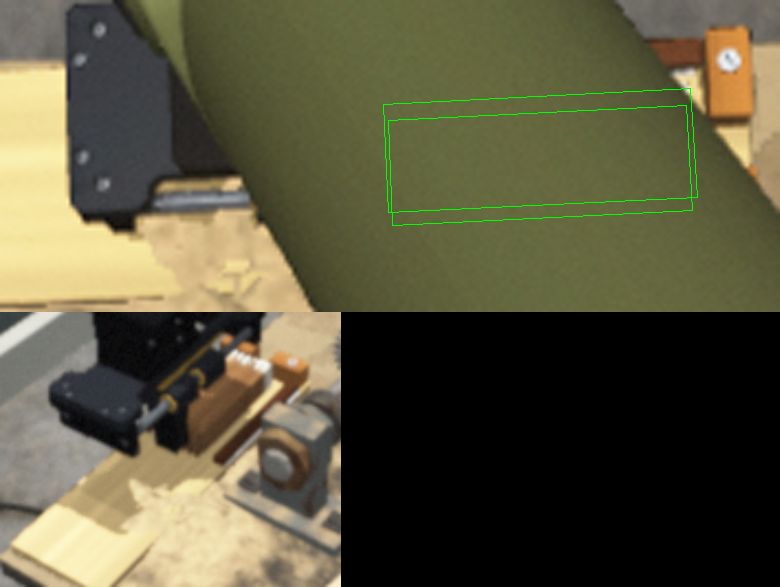

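The scene part shows the block in the lane, a few mm short of the stop and clear of the near rail. I'll creep on while watching the force.

Call:
apply_moves([
  [[0,-0.8,0],[0,0,0]],
  [[0,-1.6,0],[0,0,0]],
  [[0.1,-2.4,0],[0,0,0]],
  [[0.1,-3.2,0],[0,0,0]],
  [[0.1,-4,0],[0,0,0]],
  [[0.1,-4.5,0],[0,0,0]],
  [[0.1,-4.5,0],[0,0,0]],
])

```text
time_s: 13.9
tool_pos: [0.587, 0.1531, 0.0266]
tool_rot: [180.0, 0.0, 1.5]
force: [-0.0, 0.2, -0.9]
grip_width: 0.0006
```

Call:
apply_moves([
  [[0,-0.5,0],[0,0,0]],
  [[0,-1,0],[0,0,0]],
  [[0,-1,0],[0,0,0]],
])

```text
time_s: 14.2
tool_pos: [0.587, 0.1523, 0.0266]
tool_rot: [180.0, 0.0, 1.5]
force: [-0.2, 0.1, -0.9]
grip_width: 0.0002
```

Call:
apply_moves([
  [[0,-0.5,0],[0,0,0]],
  [[0,-1,0],[0,0,0]],
  [[0,-1,0],[0,0,0]],
])

```text
time_s: 14.5
tool_pos: [0.587, 0.1512, 0.0266]
tool_rot: [180.0, 0.0, 1.5]
force: [-0.6, 0.8, -0.4]
grip_width: 0.0005
```

Call:
apply_moves([
  [[0,-0.4,0],[0,0,0]],
  [[0,-0.8,0],[0,0,0]],
  [[0,-0.8,0],[0,0,0]],
])

```text
time_s: 14.8
tool_pos: [0.587, 0.1505, 0.0266]
tool_rot: [180.0, 0.0, 1.5]
force: [-0.4, 0.4, -0.5]
grip_width: 0.0007
```

```bash
python3 look2.py c9.png 0.5888 0.0815 0.026
```

```text
{'time_s': np.float64(14.8), 'tool_pos': array([0.587 , 0.1505, 0.0266]), 'tool_rot': array([1.799929e+02, 2.400000e-03, 1.531800e+00]), 'force': array([-0.3825,  0.4189, -0.4609])}
scene fit 0.7 (array([0.5821219 , 0.07563479, 0.2133668 ]), np.float64(0.7569170921468514))
```

View pics/c9.png

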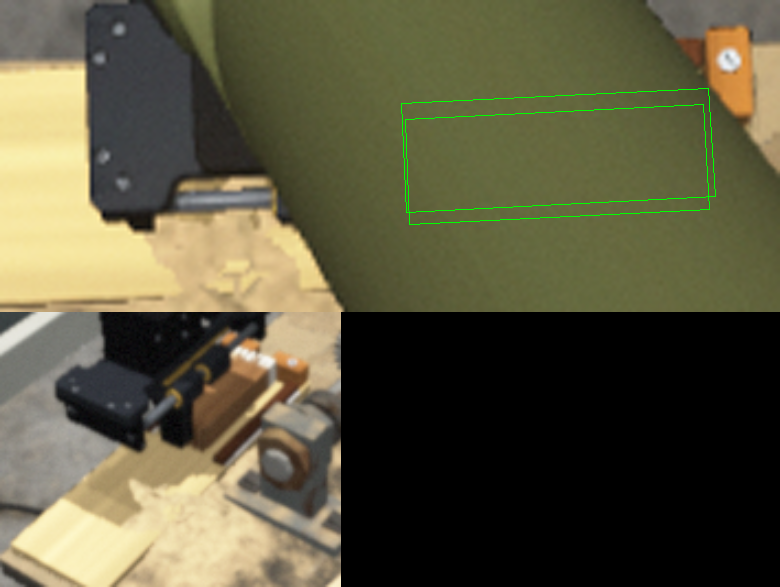

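That makes 11 pictures viewed. The front teeth are right at the stop blocks in the scene part (about (270, 365)), but there's no clear force yet, so I keep creeping.

Call:
apply_moves([
  [[0,-0.4,0],[0,0,0]],
  [[0,-0.8,0],[0,0,0]],
  [[0,-0.8,0],[0,0,0]],
])

```text
time_s: 15.25
tool_pos: [0.587, 0.1502, 0.0266]
tool_rot: [-180.0, -0.0, 1.6]
force: [-0.2, 1.6, -0.0]
grip_width: 0.0005
```

Call:
apply_moves([
  [[0,-0.4,0],[0,0,0]],
  [[0,-0.8,0],[0,0,0]],
  [[0,-0.8,0],[0,0,0]],
])

```text
time_s: 15.55
tool_pos: [0.587, 0.1501, 0.0268]
tool_rot: [-179.9, -0.0, 1.6]
force: [0.3, 4.2, 0.3]
grip_width: 0.0001
```

Force has risen to 4.2 N and the tool has stalled, so the block is against the stop. Back off, rise, and look.

Call:
apply_moves([
  [[0,1,0],[0,0,0]],
  [[0,3,0],[0,0,0]],
  [[0,8,0],[0,0,0]],
  [[0,20,0],[0,0,0]],
  [[0,45,5],[0,0,0]],
  [[0,80,30],[0,0,0]],
  [[0,110,70],[0,0,0]],
  [[0,130,120],[0,0,0]],
])

```text
time_s: 16.35
tool_pos: [0.5847, 0.281, 0.1429]
tool_rot: [-180.0, 0.2, 1.7]
force: [0.7, 0.6, 1.0]
grip_width: 0.0003
```

Call:
apply_moves([
  [[0,0,50],[0,0,0]],
  [[0,10,100],[0,0,0]],
  [[0,20,145],[0,0,0]],
  [[0,40,180],[0,0,0]],
  [[0,60,200],[0,0,0]],
  [[0,60,200],[0,0,0]],
])

```text
time_s: 16.95
tool_pos: [0.5859, 0.3426, 0.3466]
tool_rot: [-179.7, -0.2, 1.8]
force: [-0.3, 1.0, 0.3]
grip_width: 0.0007
```

```bash
python3 - <<'E'
from h import *
p=env.read_camera("top");s=env.read_camera("scene")
for q in [q for q in env.regions_of(p,"block") if q["rect"][3]<215][:1]:
    B,i=fit(p,q["region"],(.043,.12,.026),.012,(.589,.082,.026));print(q["conf"],q["rect"],B.round(4),i)
a=cv2.resize(p["image"][130:205,290:400][:,:,::-1],None,fx=5.5,fy=5.5,interpolation=cv2.INTER_CUBIC)
b=cv2.resize(s["image"][190:260,240:340][:,:,::-1],None,fx=2.5,fy=2.5)
c=np.zeros((a.shape[0]+b.shape[0],a.shape[1],3),np.uint8);c[:a.shape[0]]=a;c[a.shape[0]:,:b.shape[1]]=b
cv2.imwrite("pics/c10.png",c);print(c.shape)
E
```

```text
0.64 [306.3, 151.5, 384.9, 188.5] [0.5907 0.0811 0.0287] 0.9581151832460733
(587, 605, 3)
```

View pics/c10.png

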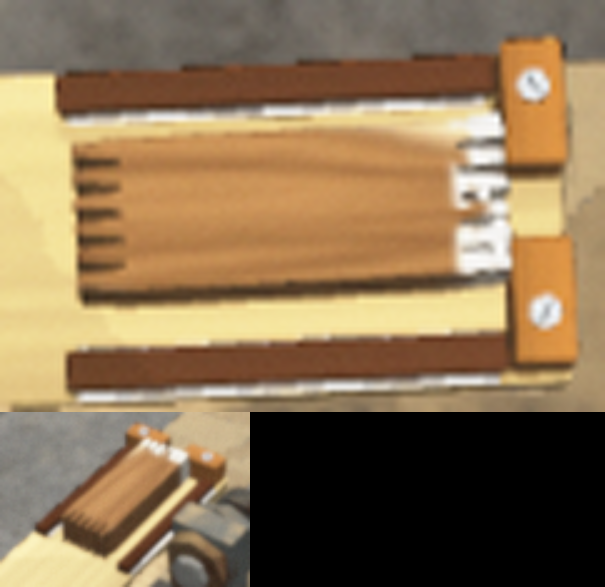

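The block is home: its white front meets both orange stop blocks at about x 505–512. It lies parallel to the rails, with clear board showing on both sides, and the arm is clear. Handing in.

```bash
python3 -c "
from cell import env
print(env.sign_off())"
```

```text
the job is handed in; nothing more can be done
None
```

I pushed the block down the lane with the back of the shut fingers, tips about 6 mm above the rail tops. The tool turned slightly on the way to line the block up with the lane. I crept the last few millimetres until the force rose to about 4 N and the tool stalled, then backed off and rose clear before handing in at about 17 s.

- **Final position:** the last top view puts the block centre at about (0.591, 0.081) m, which agrees with the stop plane I measured (front at y of about 0.021 m). The front meets both stop blocks.
- **Alignment:** block yaw is 0.029 rad against 0.022–0.032 rad measured for the lane. Board shows on both sides, so there is no sign of rail contact in the final picture. I could not see the block's far side while the wrist covered it.
- **Checks that disagreed:**
  - The scene-camera fits during the push were poor because the gripper hid part of the block (fitted yaw up to 0.21 rad), so I ignored them.
  - The fingertip was about 7–9 mm thick towards the block, not the 15 mm I had assumed. I corrected for that on the way.

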